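# Gauge the biscuit press

### The job

Take the steel gauge rod out of its rest and slide it down the barrel of the biscuit press, past the drag of the wiper, until it stands on the follower at the bottom; press it home gently and leave it standing there. Then slide the brass pointer on the scale post until its blade is level with the top of the rod, so that the exposed length can be read, and leave the other things on the worktop alone.

Things in the scene. Friction and masses are not known exactly. Their poses are not given: they have to be found in the camera images.
- rod: loose round bar of bright steel, 14 mm diameter, 170 mm long, about 200 g, with dark ring marks; it stands upright in the rest at the start. Origin at the centre of its lower end (foot), z along the rod to its top. The foot is bevelled to 9 mm diameter over its last 6 mm.
- rod_top (a point): centre of the rod's upper end, 170 mm above its foot
- rest: fixed wooden block 70 x 70 x 45 mm high with a vertical blind hole 16 mm wide and 35 mm deep in the middle of its top, in which the rod stands (foot 10 mm above the worktop). Origin at the centre of its underside.
- press: fixed biscuit press: dark wooden base board 160 (x) x 220 (y) x 18 mm, with an upright steel barrel at y = +65 mm (outer diameter 48 mm, its mouth 120 mm above the worktop) and at x = +45 mm, y = -65 mm an upright 12 mm square scale post, top 266 mm above the worktop. Origin at the centre of the board's underside; z up, yaw varies.
- bore (a point): centre of the barrel's mouth. Vertical bore 16.5 mm wide; funnel at the mouth 22.5 mm wide, 7 mm deep. About 20 mm down, two sprung wiper shoes drag on the rod: up to about 9 N to push in, then a steady 3 to 7 N; they hold the rod when let go. The follower closes the bore 55 to 90 mm below the mouth: how deep cannot be seen and must be felt.
- pad (a joint): how far the sprung pad on top of the follower, out of sight in the barrel, is pressed in, m: 0 untouched; 0.4 mm per newton. Pressed home: 0.0015 or more (4 N over the wiper's drag). Above 0.006 (15 N) it is crushed. 5 to 10 N over the drag is a good press. When let go the rod must still weigh on the pad: above 0.0004; opening fingers can draw it up a little.
- pointer (a joint): height of the pointer above the lower end of its travel, m, 0 to 0.12; its blade is then 130 mm + this above the worktop. It slides straight up and down the scale post with about 2 N of friction and stays where it is left.
- pointer_tab (a point): centre of the pointer's grip tab, a brass block 24 (press x) x 14 (press y) x 30 mm high, on the end of an arm 94 mm from the post towards the press's -x; pinch it from above across its 14 mm, along the press's y. It is level with the blade.
- pointer_edge (a point): middle of the tip of the pointer's horizontal blade (3 mm thick), which points from the arm towards the barrel; its height is the height the pointer shows
- salt_shaker: bystander, glass salt shaker with a grey top, 44 mm wide, 90 mm high, origin under its centre; leave alone
- lemon: bystander, lemon about 70 mm long; leave alone
- ramekin: bystander, white round ramekin, 80 mm wide, 42 mm high; leave alone
- garlic: bystander, garlic bulb, 56 mm; leave alone
- spice_jar: bystander, slim glass spice jar with a black cap, 40 mm wide, 105 mm high; leave alone

How it is judged:
By the outcome, as a careful person would: the job done as asked, in the order asked, and still so for the second after the job is handed in, with the robot touching nothing.
It also fails if it takes over 59 s, if anything falls off the work surface, if the arm or the gripper's body presses on something with over 40 N, if the wrist force passes 120 N, or if a joint passes its speed limit or range.

### The arm

A 7-joint arm with a two-finger parallel gripper is mounted at the origin on a cart in front of the work surface, level with it; the furniture and walls round the work are solid. World frame = base frame: x ahead of the robot, y to its left, z up, the work surface at z = 0. Lengths are in m, angles in rad, forces in N, time in s.
With the tool pointing down it reaches from about 0.35 to 0.9 m from the base axis. Payload 19.9 kg.
Tool frame: the origin (TCP) lies on the mounting face of the last link; the fingertips stand 199 mm ahead of it and the grasp point (between the pads) lies 180 mm ahead of it; z points along the fingers, y is the line along which they close (so a half turn about z gives the same grasp; the last joint's range is limited). The gripper opens to 94 mm and grips with 3 to 60 N. Pads are 16 mm wide; open, the fingers measure 119 mm over their backs; the gripper's body (75 mm by 177 mm) begins 78 mm behind the grasp point.
Start: joints at [1.067, 0.417, -0.01, 1.614, 0.005, 1.111, -0.053], TCP at [0.279, -0.559, 0.405] pointing down, gripper open.
Joint ranges: [-2.81, 2.81], [-0.39, 2.02], [-1.27, 1.25], [0.06, 2.57], [-1.19, 4.33], [0.19, 2], [-2.82, 2.82]. Speed limits (rad/s): [1.89, 1.89, 2.39, 2.39, 3.01, 3.01, 3.01].

### API

Orientations are given as a unit quaternion [w, x, y, z].
In Python, from bench import bot gives the robot as it stands.
- The arm moves only by the tool send_rows, never from a script. Its argument "plan" is a list of rows, each a list of 4 numbers: the shift along the tool's x, y, z in mm, then the turn about the tool's z in rad. In form: [[tx, ty, tz, yaw], ...]. A call has 1 to 10 rows; each row shifts and turns the commanded pose from where the row before left it, along the tool's axes as they then stand; what a row does not reach is not made up. A row lasts 1/12 s, in which the tool goes at most 41.7 mm and 7.16 degrees, less where a joint would pass 70% of its speed; a pose out of reach is approached as far as the arm can. A call is refused whole if a number of a shift passes 41.7 or a number of a turn 0.125, either way. A call with a gripper value outside its range is refused whole. "gripper" is the opening, from 0 (shut) to 1 (fully open), set as the call begins (left out, the last holds). The fingers move at their own pace and stop on an object; "force" is the grip in N (left out, the last holds). Time passes only in rows, so rows that do not move let the fingers close. It gives the time, the measured TCP pose, the force, the opening and the grip force at its end, in the units of the state.
- bot.get_state(): the state, without advancing time (a new reading comes with each control period).
- bot.get_image(name): name is "side" or "top" or "wrist"; returns a dict with "img" (480x640x3 uint8, red, green, blue), "z_map" (480x640 float32, m along the optical axis (not along the pixel's ray), 0 where there is no reading), "K" (3x3 intrinsics, pixels), "rvec" (rotation vector, rad) and "tvec" (3), from world to camera coordinates, as OpenCV has them. Camera axes: x right, y down, z forward; pixel columns grow to the right and rows downward; lengths in m; the calibration is good to about 2 mm. A picture is of the moment at which its call begins.
- bot.finish_job(): hands the job in; it is judged then, once.
The state is a dict: "clock": time; "joints": joint angles; "qvel": joint speeds; "tau": joint torques, N m; "position": TCP position; "eef_rot": TCP orientation; "wrist_force": force on the tool from outside, world axes, zero at the start; "moment": the same for the moment, N m; "grip_width": finger opening in m; "grasp_force": force on a finger pad.
Only numpy, scipy, OpenCV 4.12 (cv2) and the standard library are available. Lean on these libraries where they do the work, as an engineer would, in place of code of your own. Each camera call takes 0.05 s, during which the arm holds its last target. There are 200 camera calls.

## Working session

There is one attempt and no reset: what is moved stays moved. The work goes in short steps, Python scripts to look and compute and a tool call to move; the robot and the scene stay as the last step left them, time stands still between calls to the robot, and variables do not carry over. Pictures are saved under pics/ and viewed, at most 10 in all, crops included, and the job is handed in when it is done.

Besides the shell and the picture viewer there is one more tool, called after "Emit:" as a command line: name --pt "numbers of a row" for each row, then --argument value for the rest. send_rows: Moves the arm, as the interface text tells. Its arguments: {"type":"object","properties":{"plan":{"type":"array","items":{"type":"array","items":{"type":"number"}}},"gripper":{"type":"number"},"force":{"type":"number"}},"required":["plan"]}

```bash
mkdir -p pics; cat > h.py <<'E'
import numpy as np,cv2
from bench import bot
def cam(n,save=None):
    d=bot.get_image(n)
    if save: cv2.imwrite('pics/'+save,d['img'][:,:,::-1])
    R=cv2.Rodrigues(np.array(d['rvec'],float))[0];t=np.array(d['tvec'],float).ravel();K=np.array(d['K'])
    v,u=np.mgrid[:480,:640];z=d['z_map']
    P=np.stack([(u-K[0,2])/K[0,0]*z,(v-K[1,2])/K[1,1]*z,z],-1)
    W=(P-t)@R; W[z==0]=np.nan
    return d['img'],W,(K,R,t)
E
python3 - <<'E'
from h import *
a=cam('top','top.png');b=cam('side','side.png')
np.savez('s0.npz',ti=a[0],tw=a[1],si=b[0],sw=b[1])
for c in(a,b):print(c[2][0].tolist(),(-c[2][1].T@c[2][2]).round(3), c[2][1].round(2).tolist())
s=bot.get_state()
for k in s:print(k,np.round(s[k],3))
E
```

```text
[[599.742084708895, 0.0, 324.81360377823694], [0.0, 599.742084708895, 237.25326225710023], [0.0, 0.0, 1.0]] [0.227 0.095 1.427] [[-0.02, -1.0, 0.0], [-0.97, 0.02, -0.22], [0.22, -0.0, -0.97]]
[[578.2528754518889, 0.0, 316.42126024954155], [0.0, 578.2528754518889, 244.12077181473265], [0.0, 0.0, 1.0]] [0.01  1.067 0.588] [[-0.89, -0.46, 0.0], [-0.18, 0.34, -0.92], [0.43, -0.82, -0.38]]
clock 0.1
joints [ 1.066  0.418 -0.01   1.614  0.005  1.111 -0.053]
qvel [-0.001 -0.001  0.002 -0.001  0.     0.001  0.   ]
tau [ 2.0000e-03 -8.5258e+01  6.4000e-01 -4.2669e+01 -4.9000e-02  1.6000e-02
  0.0000e+00]
position [ 0.279 -0.559  0.404]
eef_rot [-0.001  0.973  0.229 -0.   ]
wrist_force [ 0.378 -0.356 -0.705]
moment [0.009 0.039 0.028]
grasp_force 0.0
grip_width 0.094
```

View pics/top.png

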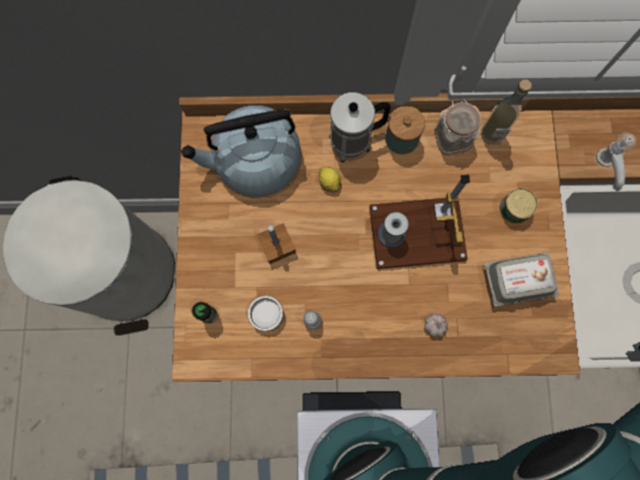

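View pics/side.png

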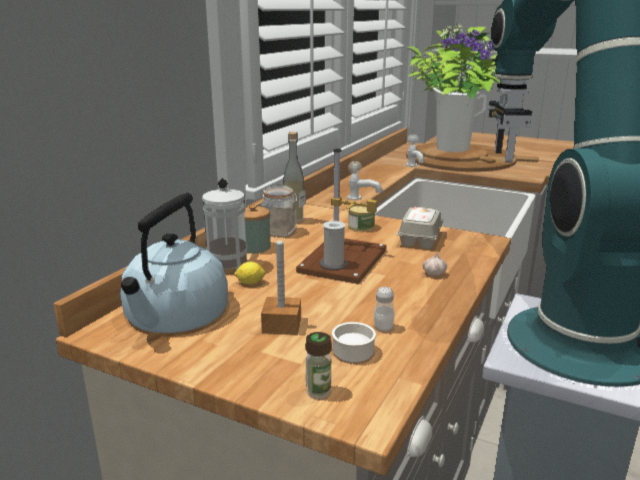

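The top view shows the rod at (272,230) in the rest at (278,245), and the barrel at (396,225). The post top is at (463,182) and the brass arm runs from (450,200) to (459,240). Next I'll measure from the depth data.

```bash
python3 - <<'E'
from h import *
d=np.load('s0.npz');ti,tw,si,sw=[d[k] for k in('ti','tw','si','sw')]
def rep(n,W,I,m):
    p=W[m]; print(n,len(p),'med',np.nanmedian(p,0).round(4),'min',np.nanmin(p,0).round(4) if len(p) else '', 'max',np.nanmax(p,0).round(4) if len(p) else '')
def box(r):m=np.zeros((480,640),bool);m[r[1]:r[3],r[0]:r[2]]=1;return m
for nm,W,I,rr,rp in(('top',tw,ti,(250,215,305,275),(365,165,475,275)),('side',sw,si,(255,230,310,340),(290,140,395,285))):
    z=W[...,2]
    M=box(rr)
    rep(nm+' rest top',W,I,M&(abs(z-.045)<.004))
    for h in(.07,.1,.13,.16):rep(nm+' rod%g'%h,W,I,M&(abs(z-h)<.015))
    rep(nm+' rodtop',W,I,M&(abs(z-.18)<.004))
    M=box(rp)
    m=M&(abs(z-.018)<.004)
    rep(nm+' board',W,I,m)
    if nm=='top':
        q=cv2.minAreaRect(W[m][:,:2].astype(np.float32));print(q)
        q=cv2.minAreaRect(W[box(rr)&(abs(z-.045)<.004)][:,:2].astype(np.float32));print('rest',q)
    rep(nm+' mouth',W,I,M&(abs(z-.12)<.004))
    rep(nm+' posttop',W,I,M&(abs(z-.266)<.004))
    hsv=cv2.cvtColor(I,cv2.COLOR_RGB2HSV)
    y=M&(hsv[...,0]>15)&(hsv[...,0]<32)&(hsv[...,1]>110)&(z>.1)
    rep(nm+' brass',W,I,y)
    print(np.c_[W[y]].round(3)[::max(1,y.sum()//25)].tolist())
cv2.imwrite('pics/c.png',np.hstack([cv2.resize(ti[160:280,360:480,::-1],(400,400)),cv2.resize(si[140:280,290:400,::-1],(330,400))]))
E
```

```text
top rest top 615 med [0.5313 0.2016 0.0457] min [0.4916 0.1615 0.041 ] max [0.5805 0.2517 0.049 ]
top rod0.07 19 med [0.5315 0.2041 0.0699] min [0.5296 0.1994 0.0556] max [0.5608 0.2243 0.0824]
top rod0.1 19 med [0.5317 0.2031 0.1006] min [0.5296 0.1994 0.0864] max [0.5374 0.2131 0.1148]
top rod0.13 21 med [0.5315 0.2051 0.1303] min [0.5295 0.1991 0.1157] max [0.5368 0.2116 0.1435]
top rod0.16 21 med [0.5312 0.2038 0.1603] min [0.5291 0.199  0.1473] max [0.5382 0.2111 0.1741]
top rodtop 30 med [0.5357 0.2059 0.1807] min [0.53   0.1995 0.1769] max [0.5436 0.2124 0.1831]
top board 3519 med [ 0.548  -0.1383  0.0188] min [ 0.4743 -0.2498  0.014 ] max [ 0.6465 -0.0206  0.022 ]
((0.5615066289901733, -0.13555726408958435), (0.1610916256904602, 0.22024507820606232), 4.300629138946533)
rest ((0.5366478562355042, 0.20596528053283691), (0.0729575976729393, 0.07007668912410736), 23.623289108276367)
top mouth 293 med [ 0.5567 -0.0733  0.1207] min [ 0.5094 -0.1985  0.116 ] max [ 0.5826 -0.0467  0.124 ]
top posttop 70 med [ 0.6111 -0.1959  0.2665] min [ 0.6028 -0.2061  0.2623] max [ 0.6199 -0.1875 
[... 1662 characters left out ...]
5586 -0.1969  0.1319] min [ 0.5034 -0.2128  0.117 ] max [ 0.6226 -0.1596  0.1468]
[[0.621, -0.198, 0.14], [0.616, -0.187, 0.138], [0.616, -0.188, 0.135], [0.521, -0.208, 0.144], [0.601, -0.185, 0.136], [0.525, -0.198, 0.143], [0.613, -0.183, 0.132], [0.59, -0.197, 0.131], [0.561, -0.201, 0.135], [0.618, -0.18, 0.129], [0.594, -0.196, 0.128], [0.561, -0.195, 0.134], [0.521, -0.197, 0.139], [0.611, -0.183, 0.127], [0.567, -0.191, 0.131], [0.542, -0.202, 0.132], [0.512, -0.199, 0.138], [0.565, -0.179, 0.133], [0.538, -0.197, 0.131], [0.508, -0.196, 0.137], [0.519, -0.199, 0.131], [0.523, -0.196, 0.129], [0.56, -0.163, 0.13], [0.522, -0.193, 0.125], [0.517, -0.195, 0.122], [0.508, -0.197, 0.12]]
```

View pics/c.png

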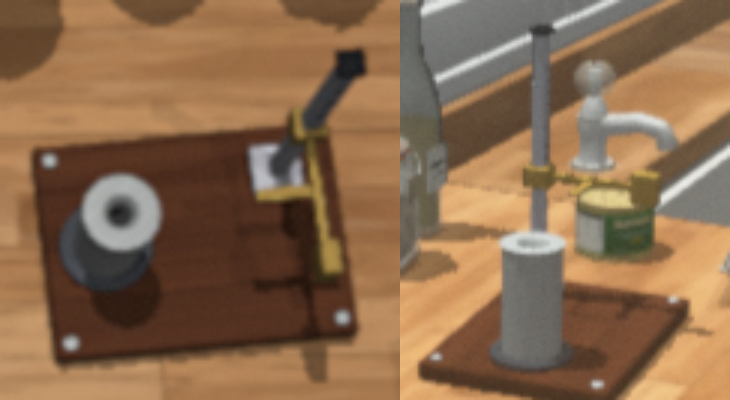

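The crop shows the barrel's bore, the post and the brass tab at the end of its arm. Board, barrel and post all agree on one press pose:

- **Press:** centre (0.5615, -0.1356), yaw 4.3°
- **Bore:** (0.5566, -0.0708)
- **Tab:** about (0.518, -0.204)
- **Rod:** about (0.536, 0.206)

I'll start moving now.

Emit:
send_rows --pt "0 0 -20 0.097" --pt "0 0 -20 0.097" --pt "0 0 -20 0.097" --pt "0 0 -20 0.097" --pt "14.3 -33.8 0 0" --pt "14.3 -33.8 0 0" --pt "14.3 -33.8 0 0" --pt "14.3 -33.8 0 0" --pt "14.3 -33.8 0 0" --pt "14.3 -33.8 0 0" --gripper 1 --force 50

```text
clock: 0.93
position: [0.3496, -0.3488, 0.4844]
eef_rot: [-0.0, 0.999, 0.037, -0.0]
wrist_force: [0.8, -0.7, -0.5]
grip_width: 0.0938
grasp_force: 0.0
```

Emit:
send_rows --pt "14.3 -33.8 0 0" --pt "14.3 -33.8 0 0" --pt "14.3 -33.8 0 0" --pt "14.3 -33.8 0 0" --pt "14.3 -33.8 0 0" --pt "14.3 -33.8 0 0" --pt "14.3 -33.8 0 0" --pt "14.3 -33.8 0 0" --pt "14.3 -33.8 0 0" --pt "14.3 -33.8 0 0"

```text
clock: 1.77
position: [0.4668, -0.0011, 0.4847]
eef_rot: [0.0, 0.999, 0.037, -0.0]
wrist_force: [0.5, -0.7, 0.1]
grip_width: 0.0939
grasp_force: 0.0
```

Emit:
send_rows --pt "14.3 -33.8 0 0" --pt "14.3 -33.8 0 0" --pt "14.3 -33.8 0 0" --pt "14.3 -33.8 0 0" --pt "14.3 -33.8 0 0" --pt "14.3 -33.8 0 0" --pt "0 0 0 0" --pt "0 0 0 0"

```text
clock: 2.43
position: [0.5371, 0.2075, 0.4838]
eef_rot: [-0.0, 0.999, 0.039, -0.001]
wrist_force: [-0.1, -0.1, -1.2]
grip_width: 0.0939
grasp_force: 0.0
```

```bash
python3 - <<'E'
from h import *
I,W,c=cam('wrist','w1.png')
z=W[...,2];m=(abs(z-.18)<.005)
p=W[m];q=p[np.hypot(p[:,0]-.537,p[:,1]-.207)<.03]
print(len(q),np.median(q,0),q.min(0),q.max(0))
m=(abs(z-.045)<.004);p=W[m];q=p[np.hypot(p[:,0]-.537,p[:,1]-.207)<.06];print(len(q),cv2.minAreaRect(q[:,:2].astype(np.float32)))
print((-c[1].T@c[2]).round(3),c[1].round(2).tolist())
E
```

```text
297 [0.53851148 0.20583028 0.17978253] [0.53102263 0.19899933 0.17506021] [0.5448298  0.2122328  0.18198446]
3884 ((0.5374553799629211, 0.20565477013587952), (0.0703878179192543, 0.07003818452358246), 23.194242477416992)
[0.606 0.213 0.464] [[0.08, -1.0, -0.0], [-0.97, -0.08, 0.24], [-0.24, -0.02, -0.97]]
```

View pics/w1.png

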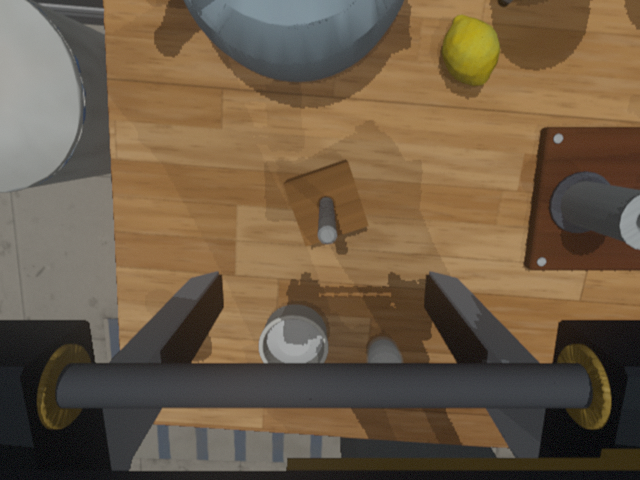

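The wrist view shows the rod top at (327,235), midway between the fingers. It measures (0.538, 0.206) with its top at z = 0.180, which agrees with the other cameras. I'll descend and grip.

Emit:
send_rows --pt "0.5 1.5 20 0" --pt "0 0 25 0" --pt "0 0 25 0" --pt "0 0 25 0" --pt "0 0 25 0" --pt "0 0 25 0" --pt "0 0 24 0" --pt "0 0 0 0" --pt "0 0 0 0"

```text
clock: 3.23
position: [0.5378, 0.2032, 0.3156]
eef_rot: [0.0, 0.999, 0.037, -0.001]
wrist_force: [0.1, -0.3, 1.0]
grip_width: 0.0939
grasp_force: 0.0
```

Emit:
send_rows --pt "0 0 0 0" --pt "0 0 0 0" --pt "0 0 0 0" --pt "0 0 0 0" --pt "0 0 0 0" --pt "0 0 0 0" --pt "0 0 0 0" --pt "0 0 0 0" --gripper 0 --force 55

```text
clock: 3.9
position: [0.5378, 0.2044, 0.3157]
eef_rot: [-0.0, 0.999, 0.037, -0.0]
wrist_force: [0.6, 0.2, -0.5]
grip_width: 0.0441
grasp_force: 0.0
```

Emit:
send_rows --pt "0 0 0 0" --pt "0 0 0 0" --pt "0 0 0 0" --pt "0 0 0 0" --pt "0 0 0 0" --pt "0 0 0 0" --pt "0 0 0 0" --pt "0 0 0 0"

```text
clock: 4.57
position: [0.5378, 0.2043, 0.3156]
eef_rot: [-0.0, 0.999, 0.037, -0.0]
wrist_force: [0.3, 0.1, 0.5]
grip_width: 0.0135
grasp_force: 55.0
```

Emit:
send_rows --pt "0 0 -5 0" --pt "0 0 -15 0" --pt "0 0 -22 0" --pt "0 0 -22 0" --pt "0 0 -22 0" --pt "0 0 -22 0" --pt "0 0 -22 0" --pt "0 0 -20 0" --pt "0 0 0 0"

```text
clock: 5.32
position: [0.5379, 0.2048, 0.4697]
eef_rot: [-0.001, 0.999, 0.037, 0.002]
wrist_force: [0.2, -0.1, -1.9]
grip_width: 0.0134
grasp_force: 55.0
```

Emit:
send_rows --pt "0 20 0 0" --pt "0 34 0 0" --pt "0 36 0 0" --pt "0 36 0 0" --pt "0 36 0 0" --pt "-2 36 0 0" --pt "0 34 0 0" --pt "0 28 0 0" --pt "0 16 0 0" --pt "0 0 0 0"

```text
clock: 6.15
position: [0.5562, -0.0752, 0.4648]
eef_rot: [0.0, 0.999, 0.035, -0.001]
wrist_force: [0.4, 0.3, -2.8]
grip_width: 0.0134
grasp_force: 55.0
```

```bash
python3 - <<'E'
from h import *
print(bot.get_state()['position'],bot.get_state()['joints'])
for n in('side','wrist','top'):
    I,W,c=cam(n,n+'2.png'); z=W[...,2]
    r=np.hypot(W[...,0]-.5566,W[...,1]+.0708)
    m=(abs(z-.12)<.004)&(r<.032);p=W[m]
    if len(p)>10:
        q=cv2.minAreaRect(p[:,:2].astype(np.float32));print(n,'mouth',len(p),p.mean(0).round(4),np.array(q[0]).round(4),np.array(q[1]).round(4), cv2.minEnclosingCircle(p[:,:2].astype(np.float32)))
    for lo,hi in((.155,.18),(.18,.21),(.21,.24),(.24,.265)):
        m=(z>lo)&(z<hi)&(r<.014);p=W[m]
        if len(p)>5:print(n,lo,len(p),np.median(p,0).round(4),p.min(0).round(4),p.max(0).round(4))
I=cv2.imread('pics/side2.png')[60:300,250:450];J=cv2.imread('pics/wrist2.png')
cv2.imwrite('pics/d.png',np.hstack([cv2.resize(I,(400,480)),cv2.resize(J[:,120:520],(400,480))]))
E
```

```text
[ 0.5562358  -0.07516973  0.46479973] [ 0.43045033  0.2779987  -0.42722931  1.69071509  0.12321821  1.20059824
 -1.52828094]
side mouth 124 [ 0.5555 -0.0681  0.1177] [ 0.5562 -0.07  ] [0.0541 0.0504] ((0.5549290776252747, -0.07076677680015564), 0.029348863288760185)
side 0.155 52 [ 0.5517 -0.0696  0.1693] [ 0.5461 -0.077   0.1562] [ 0.5605 -0.0639  0.1796]
side 0.18 77 [ 0.5522 -0.069   0.1958] [ 0.5455 -0.0772  0.1803] [ 0.5613 -0.0636  0.2098]
side 0.21 79 [ 0.552  -0.0698  0.2254] [ 0.5464 -0.0801  0.2103] [ 0.5617 -0.064   0.24  ]
side 0.24 74 [ 0.5512 -0.0693  0.252 ] [ 0.5473 -0.0784  0.2407] [ 0.5623 -0.061   0.2648]
wrist mouth 2333 [ 0.5614 -0.071   0.1201] [ 0.5591 -0.0714] [0.0502 0.0515] ((0.5579838752746582, -0.07135481387376785), 0.026318956166505814)
wrist 0.155 92 [ 0.562  -0.0717  0.1733] [ 0.5555 -0.079   0.1653] [ 0.563  -0.0653  0.18  ]
wrist 0.18 228 [ 0.5621 -0.0717  0.1956] [ 0.5563 -0.0793  0.1804] [ 0.5633 -0.0654  0.21  ]
wrist 0.21 340 [ 0.5622 -0.0717  0.2251] [ 0.5556 -0.0793  0.21  ] [ 0.5634 -0.0653  0.2399]
wrist 0.24 437 [ 0.5622 -0.0718  0.2528] [ 0.5559 -0.0793  0.24  ] [ 0.5637 -0.0654  0.265 ]
top mouth 241 [ 0.5549 -0.0703  0.1207] [ 0.5567 -0.0711] [0.0502 0.0495] ((0.5574749708175659, -0.07100416719913483), 0.026169564574956894)
top 0.155 13 [ 0.55   -0.0673  0.1726] [ 0.548  -0.0762  0.165 ] [ 0.5561 -0.0634  0.1791]
top 0.18 23 [ 0.5495 -0.0669  0.1953] [ 0.5473 -0.0739  0.1811] [ 0.5565 -0.0636  0.2094]
top 0.21 28 [ 0.5494 -0.067   0.2248] [ 0.5473 -0.0763  0.2105] [ 0.5553 -0.0631  0.2397]
top 0.24 16 [ 0.5486 -0.0696  0.2517] [ 0.5475 -0.0765  0.2427] [ 0.5517 -0.0661  0.2623]
```

View pics/d.png

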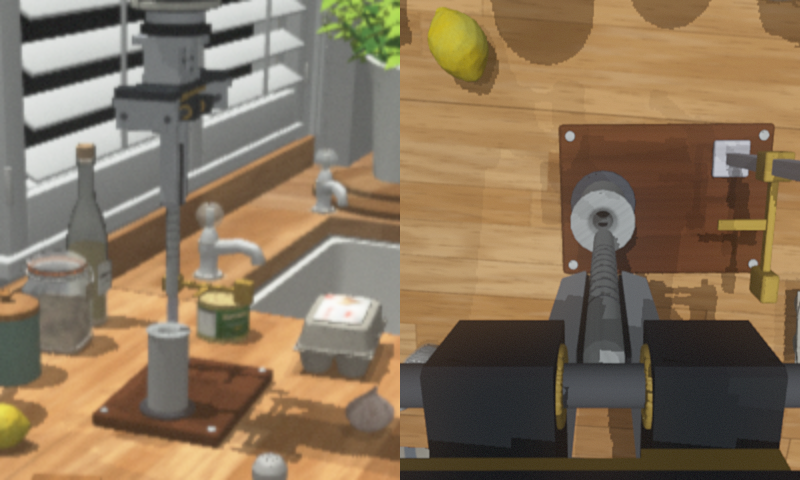

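The rod hangs vertical, its foot about 40 mm above the mouth. Both the wrist and top cameras put the mouth about 2.2 mm further in +x and level in y, so I'll shift and lower.

Emit:
send_rows --pt "2.2 0 0 0" --pt "0 0 8 0" --pt "0 0 8 0" --pt "0 0 8 0" --pt "0 0 8 0" --pt "0 0 4 0" --pt "0 0 3 0" --pt "0 0 2 0" --pt "0 0 2 0" --pt "0 0 0 0"

```text
clock: 7.13
position: [0.5586, -0.0709, 0.4225]
eef_rot: [-0.0, 0.999, 0.037, -0.0]
wrist_force: [-0.8, -0.5, -2.2]
grip_width: 0.0131
grasp_force: 55.0
```

Emit:
send_rows --pt "0 0 2 0" --pt "0 0 2 0" --pt "0 0 2 0" --pt "0 0 0 0"

```text
clock: 7.47
position: [0.5585, -0.0709, 0.4162]
eef_rot: [-0.0, 0.999, 0.037, -0.0]
wrist_force: [0.4, -0.3, -2.4]
grip_width: 0.0132
grasp_force: 55.0
```

Emit:
send_rows --pt "0 0 2 0" --pt "0 0 2 0" --pt "0 0 2 0" --pt "0 0 0 0"

```text
clock: 7.8
position: [0.5585, -0.0709, 0.4102]
eef_rot: [-0.0, 0.999, 0.037, -0.0]
wrist_force: [-0.5, -0.1, -0.9]
grip_width: 0.0136
grasp_force: 55.0
```

Emit:
send_rows --pt "0 0 2 0" --pt "0 0 2 0" --pt "0 0 2 0" --pt "0 0 0 0"

```text
clock: 8.13
position: [0.5585, -0.0709, 0.4042]
eef_rot: [-0.0, 0.999, 0.037, -0.0]
wrist_force: [-0.1, 0.0, -1.7]
grip_width: 0.0138
grasp_force: 55.0
```

Emit:
send_rows --pt "0 0 2 0" --pt "0 0 2 0" --pt "0 0 2 0" --pt "0 0 2 0"

```text
clock: 8.47
position: [0.5586, -0.0709, 0.3966]
eef_rot: [0.0, 0.999, 0.037, -0.0]
wrist_force: [-1.6, 0.4, 3.7]
grip_width: 0.0132
grasp_force: 55.0
```

Emit:
send_rows --pt "0 0 2 0" --pt "0 0 2 0" --pt "0 0 2 0" --pt "0 0 2 0"

```text
clock: 8.8
position: [0.5586, -0.0709, 0.3885]
eef_rot: [-0.0, 0.999, 0.037, 0.0]
wrist_force: [-1.5, -0.5, 3.6]
grip_width: 0.0131
grasp_force: 55.0
```

Emit:
send_rows --pt "0 0 2 0" --pt "0 0 2 0" --pt "0 0 2 0" --pt "0 0 2 0"

```text
clock: 9.13
position: [0.5586, -0.0709, 0.3804]
eef_rot: [-0.0, 0.999, 0.037, -0.0]
wrist_force: [-1.8, -0.6, 2.9]
grip_width: 0.0131
grasp_force: 55.0
```

Emit:
send_rows --pt "0 0 2 0" --pt "0 0 2 0" --pt "0 0 2 0" --pt "0 0 2 0" --pt "0 0 1 0"

```text
clock: 9.55
position: [0.5586, -0.0709, 0.3713]
eef_rot: [-0.0, 0.999, 0.037, -0.0]
wrist_force: [-0.3, 0.4, 2.6]
grip_width: 0.0129
grasp_force: 55.0
```

Emit:
send_rows --pt "0 0 1 0" --pt "0 0 1 0" --pt "0 0 1 0"

```text
clock: 9.8
position: [0.5586, -0.0709, 0.3686]
eef_rot: [-0.0, 0.999, 0.037, 0.0]
wrist_force: [-1.1, -0.2, 4.9]
grip_width: 0.0129
grasp_force: 55.0
```

Emit:
send_rows --pt "0 0 1 0" --pt "0 0 1 0"

```text
clock: 9.97
position: [0.5587, -0.0709, 0.3669]
eef_rot: [0.0, 0.999, 0.037, 0.0]
wrist_force: [-2.0, 0.3, 8.7]
grip_width: 0.0133
grasp_force: 55.0
```

Contact felt at about TCP 0.369; now about 5.6 N over the drag. I'll press slightly more and settle.

Emit:
send_rows --pt "0 0 0.7 0" --pt "0 0 0 0" --pt "0 0 0 0"

```text
clock: 10.22
position: [0.5587, -0.0709, 0.3661]
eef_rot: [0.0, 0.999, 0.037, 0.0]
wrist_force: [-2.2, -0.1, 5.3]
grip_width: 0.013
grasp_force: 55.0
```

Emit:
send_rows --pt "0 0 0 0"

```text
clock: 10.3
position: [0.5587, -0.0709, 0.3661]
eef_rot: [-0.0, 0.999, 0.037, 0.0]
wrist_force: [-1.1, 0.3, 5.8]
grip_width: 0.0131
grasp_force: 55.0
```

Emit:
send_rows --pt "0 0 0 0"

```text
clock: 10.38
position: [0.5587, -0.0709, 0.3661]
eef_rot: [0.0, 0.999, 0.037, 0.0]
wrist_force: [-1.8, 0.6, 5.6]
grip_width: 0.0132
grasp_force: 55.0
```

Emit:
send_rows --pt "0 0 0 0" --pt "0 0 0 0" --pt "0 0 0 0" --force 3

```text
clock: 10.63
position: [0.5588, -0.0709, 0.3661]
eef_rot: [-0.0, 0.999, 0.037, 0.0]
wrist_force: [-0.1, -0.5, 5.7]
grip_width: 0.0137
grasp_force: 3.0
```

Emit:
send_rows --pt "0 0 0 0" --pt "0 0 0 0" --pt "0 0 0 0" --pt "0 0 0 0" --pt "0 0 0 0" --pt "0 0 0 0" --pt "0 0 0 0" --pt "0 0 0 0" --gripper 0.6

```text
clock: 11.3
position: [0.5586, -0.0709, 0.3659]
eef_rot: [-0.0, 0.999, 0.037, -0.0]
wrist_force: [0.4, -0.0, 0.3]
grip_width: 0.056
grasp_force: 0.0
```

```bash
python3 - <<'E'
from h import *
for n in('side','wrist'):
    I,W,c=cam(n,n+'3.png'); z=W[...,2]
    r=np.hypot(W[...,0]-.5575,W[...,1]+.071); m=(r<.0095)&(z>.14)&(z<.26)
    p=W[m]; print(n,len(p),np.sort(p[:,2])[-12:].round(4) if len(p) else '')
    t=p[(p[:,2]>.2)]; print(np.median(t,0).round(4))
E
```

```text
side 123 [0.2264 0.2269 0.2272 0.2273 0.2286 0.2286 0.2287 0.229  0.2291 0.2294
 0.2303 0.2309]
[ 0.5515 -0.0678  0.2198]
wrist 3314 [0.2324 0.2325 0.2325 0.2325 0.2326 0.2326 0.2326 0.2326 0.2326 0.2327
 0.2329 0.233 ]
[ 0.5619 -0.0704  0.2203]
```

Emit:
send_rows --pt "0 0 -10 0" --pt "0 0 -15 0" --pt "0 0 -20 0" --pt "0 0 -20 0" --pt "0 0 -20 0" --pt "0 0 -15 0" --pt "0 0 -10 0" --pt "0 0 0 0" --pt "0 0 0 0" --gripper 1

```text
clock: 12.15
position: [0.5585, -0.0709, 0.476]
eef_rot: [0.0, 0.999, 0.037, 0.0]
wrist_force: [-0.4, 0.7, -0.4]
grip_width: 0.0941
grasp_force: 0.0
```

```bash
python3 - <<'E'
from h import *
print(bot.get_state()['position'])
for n in('wrist','top','side'):
  for k in range(2):
    I,W,c=cam(n,n+'4.png'); z=W[...,2]
    r=np.hypot(W[...,0]-.5580,W[...,1]+.071)
    p=W[(r<.009)&(z>.224)&(z<.245)];m=W[(r<.022)&(r>.013)&(abs(z-.12)<.006)];b=W[(abs(z-.018)<.006)&(r<.08)&(r>.04)]
    rp=np.hypot(W[...,0]-.6113,W[...,1]+.197);po=W[(rp<.012)&(abs(z-.266)<.008)]
    for q,l in((p,'rod'),(m,'mouth'),(b,'board'),(po,'post')):
      if len(q):print(n,l,len(q),np.median(q,0).round(4),np.percentile(q[:,2],[20,80]).round(4))
E
```

```text
[ 0.55852781 -0.07090808  0.47595508]
wrist rod 481 [ 0.5573 -0.0709  0.2313] [0.2301 0.2321]
wrist mouth 1154 [ 0.5628 -0.0698  0.1203] [0.1197 0.1209]
wrist board 8739 [ 0.5837 -0.098   0.0183] [0.0176 0.0191]
wrist post 1553 [ 0.6132 -0.1957  0.266 ] [0.2653 0.2667]
wrist rod 486 [ 0.5571 -0.0709  0.2313] [0.23   0.2321]
wrist mouth 1170 [ 0.5627 -0.0695  0.1203] [0.1197 0.1209]
wrist board 8779 [ 0.5838 -0.0978  0.0183] [0.0176 0.0191]
wrist post 1577 [ 0.6131 -0.1958  0.2661] [0.2652 0.2667]
top rod 33 [ 0.5544 -0.0706  0.2321] [0.2307 0.2343]
top mouth 157 [ 0.5543 -0.0689  0.1213] [0.119  0.1231]
top board 1167 [ 0.5229 -0.0719  0.0191] [0.0168 0.0213]
top rod 28 [ 0.5548 -0.0707  0.2311] [0.23  0.234]
top mouth 157 [ 0.555  -0.0668  0.1212] [0.119  0.1233]
top board 1147 [ 0.5222 -0.0714  0.019 ] [0.0165 0.0213]
side rod 13 [ 0.5541 -0.0682  0.2279] [0.2249 0.2292]
side mouth 56 [ 0.5541 -0.0723  0.1179] [0.1165 0.1185]
side board 769 [ 0.5376 -0.0685  0.0156] [0.0145 0.0167]
side post 19 [ 0.6109 -0.1893  0.2628] [0.2596 0.2635]
side rod 13 [ 0.5543 -0.0681  0.2281] [0.2265 0.2288]
side mouth 53 [ 0.5546 -0.07    0.1176] [0.1168 0.1184]
side board 747 [ 0.5357 -0.0696  0.0155] [0.0145 0.0167]
side post 17 [ 0.6117 -0.1901  0.2624] [0.2593 0.2634]
```

```bash
cat > tab.py <<'E'
from h import *
def tab(n,zlo=.10,zhi=.27):
    I,W,c=cam(n,n+'5.png'); z=W[...,2]
    # press frame
    th=np.radians(4.3);C=np.array([.5615,-.1356]);R=np.array([[np.cos(th),np.sin(th)],[-np.sin(th),np.cos(th)]])
    Q=(W[...,:2]-C)@R.T
    h=cv2.cvtColor(I,cv2.COLOR_RGB2HSV)
    br=(h[...,0]>15)&(h[...,0]<35)&(h[...,1]>90)&(z>zlo)&(z<zhi)
    X=np.dstack([Q,z])
    t=X[br&(Q[...,0]<-.03)&(Q[...,0]>-.07)&(Q[...,1]<-.04)]
    b=X[br&(Q[...,0]>-.025)&(Q[...,0]<.03)&(Q[...,1]>-.055)&(Q[...,1]<.0)]
    return I,X,t,b
E
python3 - <<'E'
from tab import *
I,X,t,b=tab('wrist')
top=t[t[:,2]>np.percentile(t[:,2],95)-.004]
for q in(t,top,b):print(len(q),np.percentile(q,[2,50,98],axis=0).round(4).tolist())
m=(np.hypot(X[...,0],X[...,1]-.065)<.009);p=X[m&(X[...,2]>.2305)&(X[...,2]<.24)];print('rodtop',len(p),np.percentile(p[:,2],[10,50,90]))
E
```

```text
842 [[-0.0568, -0.0714, 0.1221], [-0.0433, -0.0622, 0.1456], [-0.0313, -0.0585, 0.1486]]
459 [[-0.0577, -0.0715, 0.1448], [-0.046, -0.0648, 0.1472], [-0.0356, -0.0589, 0.1488]]
372 [[-0.002, -0.0542, 0.1324], [0.002, -0.04, 0.134], [0.0056, -0.0258, 0.1357]]
rodtop 345 [0.23082558 0.23173454 0.23256371]
```

The tab is at press (-0.048, -0.065) with its top at 0.147, so the blade is at about 0.132. The rod top is about 0.2314, so the pointer must rise about 99 mm. Moving over the tab.

Emit:
send_rows --pt "-6 15 0 0" --pt "-9 24 0 0" --pt "-10 26 0 0" --pt "-10 26 0 0" --pt "-9 24 0 0" --pt "-6 15 0 0" --pt "0 0 0 0" --pt "0 0 0 0"

```text
clock: 13.17
position: [0.5183, -0.2048, 0.4757]
eef_rot: [-0.0, 0.999, 0.037, -0.0]
wrist_force: [0.3, 0.6, 0.2]
grip_width: 0.0936
grasp_force: 0.0
```

Emit:
send_rows --pt "0 0 10 0" --pt "0 0 18 0" --pt "0 0 20 0" --pt "0 0 20 0" --pt "0 0 18 0" --pt "0 0 14 0" --pt "0 0 0 0"

```text
clock: 13.75
position: [0.5181, -0.2029, 0.3727]
eef_rot: [-0.001, 0.999, 0.038, -0.002]
wrist_force: [-0.9, 0.5, 0.6]
grip_width: 0.094
grasp_force: 0.0
```

```bash
python3 - <<'E'
from tab import *
print(bot.get_state()['position'],bot.get_state()['wrist_force'])
I,X,t,b=tab('wrist')
top=t[t[:,2]>np.percentile(t[:,2],95)-.004]
for q in(top,b):
  if len(q):print(len(q),np.percentile(q,[2,50,98],axis=0).round(4).tolist())
E
```

```text
[ 0.51810338 -0.20287007  0.37267494] [-0.85392164  0.45932638  0.61321907]
77 [[-0.057, -0.1111, 0.1769], [-0.0465, -0.1101, 0.1858], [-0.0409, -0.1098, 0.2308]]
871 [[-0.0022, -0.0541, 0.1325], [0.0017, -0.0403, 0.1338], [0.0057, -0.0264, 0.1352]]
```

View pics/wrist5.png

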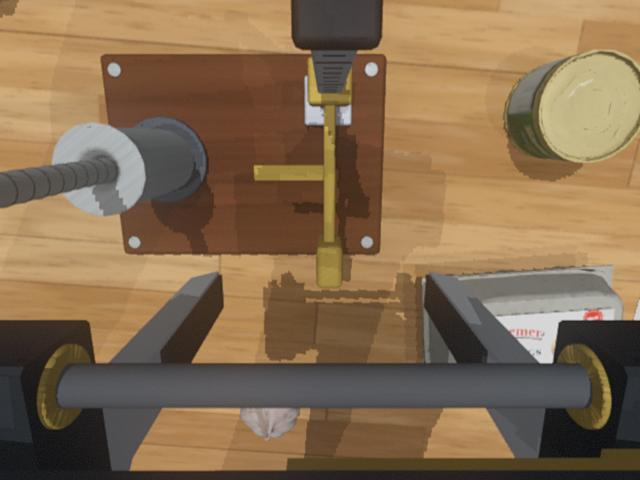

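The wrist view shows the tab at (329,262) between the fingers, with the post ahead and clear. I'll lower the last 51 mm and grip.

Emit:
send_rows --pt "0 0 10 0" --pt "0 0 15 0" --pt "0 0 15 0" --pt "0 0 9 0" --pt "0 0 2 0" --pt "0 0 0 0" --gripper 0.5

```text
clock: 14.3
position: [0.5186, -0.2041, 0.3249]
eef_rot: [-0.0, 0.999, 0.038, -0.0]
wrist_force: [-0.2, 0.3, -0.8]
grip_width: 0.0573
grasp_force: 0.0
```

Emit:
send_rows --pt "0 0 0 0" --pt "0 0 0 0" --pt "0 0 0 0" --pt "0 0 0 0" --pt "0 0 0 0" --pt "0 0 0 0" --pt "0 0 0 0" --pt "0 0 0 0" --pt "0 0 0 0" --pt "0 0 0 0" --gripper 0 --force 20

```text
clock: 15.13
position: [0.5185, -0.2049, 0.3251]
eef_rot: [0.0, 0.999, 0.037, 0.0]
wrist_force: [0.6, -5.2, -1.2]
grip_width: 0.0138
grasp_force: 20.0
```

Emit:
send_rows --pt "0 0.8 0 0" --pt "0 0 -5 0" --pt "0 0 -10 0" --pt "0 0 -14 0" --pt "0 0 -16 0" --pt "0 0 -16 0" --pt "0 0 -14 0" --pt "0 0 -10 0" --pt "0 0 -7 0" --pt "0 0 0 0"

```text
clock: 15.97
position: [0.5185, -0.205, 0.4181]
eef_rot: [0.0, 0.999, 0.037, 0.0]
wrist_force: [-0.7, -1.7, 0.9]
grip_width: 0.0139
grasp_force: 20.0
```

```bash
cat > lv.py <<'E'
from tab import *
print(bot.get_state()['position'],bot.get_state()['wrist_force'].round(1) if hasattr(bot.get_state()['wrist_force'],'round') else '')
for n in('wrist','top','side'):
    I,X,t,b=tab(n); z=X[...,2]
    p=X[(np.hypot(X[...,0]+.001,X[...,1]-.065)<.011)&(z>.222)&(z<.245)]
    h=cv2.cvtColor(I,cv2.COLOR_RGB2HSV)
    bl=X[(X[...,0]>-.006)&(X[...,0]<.008)&(X[...,1]>-.052)&(X[...,1]<-.024)&(z>.2)&(z<.25)]
    for l,q in(('rod',p),('blade',bl)):
        if len(q):print(n,l,len(q),np.percentile(q[:,2],[5,30,50,70,95]).round(4),np.median(q[:,:2],0).round(4))
E
python3 lv.py
```

```text
[ 0.51845145 -0.20502403  0.41810366] [-0.7 -1.7  0.9]
wrist rod 1095 [0.2232 0.2282 0.2303 0.2314 0.2325] [-0.0004  0.0607]
wrist blade 1192 [0.2258 0.2266 0.2269 0.2272 0.228 ] [ 0.0018 -0.039 ]
top rod 41 [0.2258 0.2302 0.2322 0.233  0.2368] [-0.0037  0.0662]
side rod 26 [0.2227 0.2248 0.2273 0.2285 0.2294] [-0.0049  0.0695]
side blade 15 [0.2204 0.2216 0.2226 0.2235 0.2245] [-0.0012 -0.0345]
```

```bash
python3 - <<'E'
from tab import *
I,X,t,b=tab('wrist'); z=X[...,2]
m=(np.hypot(X[...,0]+.001,X[...,1]-.065)<.012)&(z>.215)&(z<.245)
v,u=np.nonzero(m);print(u.min(),u.max(),v.min(),v.max())
print(np.histogram(z[m],np.arange(.222,.236,.0005)))
# plane-normal test: top-face pixels = locally flat in z
g=cv2.GaussianBlur(np.nan_to_num(z).astype(np.float32),(5,5),0);gx=cv2.Sobel(g,-1,1,0,ksize=3)/8;gy=cv2.Sobel(g,-1,0,1,ksize=3)/8
f=m&(np.hypot(gx,gy)<.0003);print(f.sum(),np.percentile(z[f],[10,25,50,75,90]).round(4))
x0,y0=max(u.min()-30,0),max(v.min()-30,0);c=I[y0:v.max()+30,x0:u.max()+60,::-1]
c=cv2.resize(c,None,fx=4,fy=4);
S=cv2.imread('pics/side4.png') if 0 else bot.get_image('side')['img'][:,:,::-1]
S=cv2.resize(S[150:250,300:390],None,fx=4,fy=4)
H=max(c.shape[0],S.shape[0]);pad=lambda a:cv2.copyMakeBorder(a,0,H-a.shape[0],0,0,cv2.BORDER_CONSTANT)
o=np.hstack([pad(c),pad(S)]);print(o.shape,x0,y0);cv2.imwrite('pics/e.png',o[:600,:800])
E
```

```text
0 46 172 209
(array([ 27,  31,  17,  30,  28,  22,  30,  28,  33,  27,  30,  29,  29,
        36,  32,  62,  83,  93, 112, 135,  86,  31,   5,   1,   0,   0,
         0]), array([0.222 , 0.2225, 0.223 , 0.2235, 0.224 , 0.2245, 0.225 , 0.2255,
       0.226 , 0.2265, 0.227 , 0.2275, 0.228 , 0.2285, 0.229 , 0.2295,
       0.23  , 0.2305, 0.231 , 0.2315, 0.232 , 0.2325, 0.233 , 0.2335,
       0.234 , 0.2345, 0.235 , 0.2355]))
382 [0.2305 0.2311 0.2317 0.2321 0.2324]
(400, 784, 3) 0 142
```

View pics/e.png

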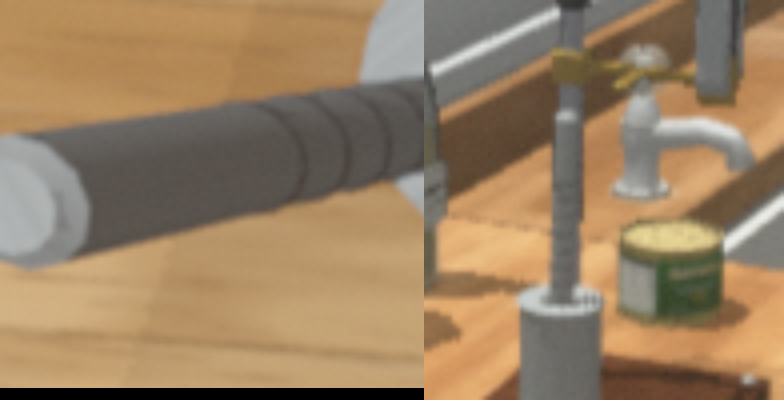

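The rod top is a small disc with a chamfer round it, at about 0.2313, and the blade is at 0.2251. I'll raise 6.2 mm and then release.

Emit:
send_rows --pt "0 0 -2 0" --pt "0 0 -2.2 0" --pt "0 0 -2 0" --pt "0 0 0 0" --pt "0 0 0 0"

```text
clock: 16.63
position: [0.5185, -0.2051, 0.4233]
eef_rot: [0.0, 0.999, 0.037, -0.0]
wrist_force: [-0.0, -3.1, 1.5]
grip_width: 0.0137
grasp_force: 20.0
```

```bash
python3 lv.py; python3 - <<'E'
from tab import *
for n in('wrist','side'):
    I,X,t,b=tab(n); z=X[...,2]
    m=X[(np.hypot(X[...,0]+.001,X[...,1]-.065)<.021)&(abs(z-.12)<.004)];print(n,'mouth',len(m),np.median(m[:,2]))
    m=X[(abs(X[...,0])<.06)&(abs(X[...,1])<.03)&(abs(z-.018)<.005)];print('board',np.median(m[:,2]))
    d=X[(np.hypot(X[...,0]+.001,X[...,1]-.065)<.0045)&(z>.225)&(z<.24)];print('disc',len(d),np.percentile(d[:,2],[25,50,75]).round(4))
E
```

```text
[ 0.5185281  -0.20510173  0.42330361] [-0.  -3.1  1.5]
wrist rod 1214 [0.2234 0.2291 0.2307 0.2315 0.2326] [-0.0002  0.0616]
wrist blade 1204 [0.231  0.2318 0.2322 0.2325 0.2333] [ 0.0019 -0.0391]
top rod 42 [0.2241 0.2299 0.2318 0.2329 0.2346] [-0.0032  0.0662]
side rod 22 [0.2228 0.225  0.227  0.2283 0.2295] [-0.004   0.0695]
side blade 14 [0.2273 0.2287 0.2294 0.2301 0.2307] [-0.0023 -0.0382]
wrist mouth 1956 0.12013217900491958
board 0.018321484596537638
disc 357 [0.2314 0.2318 0.2322]
side mouth 68 0.1179703776091365
board 0.015693540940428585
disc 4 [0.2291 0.2294 0.2296]
```

Emit:
send_rows --pt "0 0 -1 0" --pt "0 0 0 0" --pt "0 0 0 0" --pt "0 0 0 0" --pt "0 0 0 0"

```text
clock: 17.3
position: [0.5185, -0.2051, 0.4241]
eef_rot: [-0.0, 0.999, 0.037, -0.0]
wrist_force: [0.8, -4.7, -1.6]
grip_width: 0.014
grasp_force: 20.0
```

Emit:
send_rows --pt "0 0 0 0" --pt "0 0 0 0" --force 3

```text
clock: 17.47
position: [0.5185, -0.2051, 0.4241]
eef_rot: [-0.0, 0.999, 0.037, -0.0]
wrist_force: [2.2, -4.8, -1.4]
grip_width: 0.0139
grasp_force: 3.0
```

Emit:
send_rows --pt "0 0 0 0" --pt "0 0 0 0" --pt "0 0 0 0" --pt "0 0 0 0" --pt "0 0 0 0" --pt "0 0 0 0" --pt "0 0 0 0" --pt "0 0 0 0" --gripper 0.6

```text
clock: 18.13
position: [0.5185, -0.205, 0.4241]
eef_rot: [-0.0, 0.999, 0.037, -0.0]
wrist_force: [0.3, 0.5, -0.4]
grip_width: 0.0557
grasp_force: 0.0
```

```bash
python3 lv.py
```

```text
[ 0.51854461 -0.20502313  0.42414047] [ 0.3  0.5 -0.4]
wrist rod 1186 [0.2235 0.2293 0.2307 0.2315 0.2324] [-0.0001  0.0617]
wrist blade 1210 [0.2317 0.2325 0.2329 0.2332 0.234 ] [ 0.0019 -0.0391]
top rod 39 [0.2246 0.2309 0.2322 0.2333 0.2361] [-0.0032  0.0664]
side rod 25 [0.2225 0.2244 0.2275 0.2287 0.2305] [-0.0043  0.0681]
side blade 16 [0.2281 0.2293 0.2301 0.2303 0.2306] [-0.0012 -0.0384]
```

The blade is at 0.2314 and the rod disc at 0.2318, so they are level. I'll retreat straight up and check once more.

Emit:
send_rows --pt "0 0 -8 0" --pt "0 0 -15 0" --pt "0 0 -20 0" --pt "0 0 -20 0" --pt "0 0 -20 0" --pt "0 0 -15 0" --pt "0 0 -8 0" --pt "0 0 0 0" --pt "0 0 0 0"

```text
clock: 19.03
position: [0.5185, -0.205, 0.5299]
eef_rot: [-0.0, 0.999, 0.037, -0.0]
wrist_force: [0.1, -0.4, 0.4]
grip_width: 0.0562
grasp_force: 0.0
```

```bash
python3 lv.py; python3 - <<'E'
from tab import *
I,X,t,b=tab('wrist');z=X[...,2]
d=X[(np.hypot(X[...,0]+.001,X[...,1]-.065)<.0045)&(z>.225)&(z<.24)];print('disc',len(d),np.percentile(d[:,2],[25,50,75]).round(4))
E
```

```text
[ 0.51846601 -0.20502905  0.52986914] [ 0.1 -0.4  0.4]
wrist rod 420 [0.2238 0.2301 0.231  0.2317 0.2327] [-0.0004  0.0625]
wrist blade 509 [0.2318 0.2325 0.2329 0.2333 0.2341] [ 0.0017 -0.0387]
top rod 40 [0.2247 0.2298 0.2326 0.2336 0.2356] [-0.0035  0.0661]
top blade 12 [0.2302 0.2334 0.234  0.2346 0.237 ] [ 0.0002 -0.0275]
side rod 26 [0.2223 0.2252 0.2273 0.2283 0.23  ] [-0.0046  0.0689]
side blade 17 [0.2287 0.2293 0.23   0.2304 0.2314] [-0.0019 -0.0355]
disc 143 [0.2314 0.2319 0.2324]
```

View pics/side5.png

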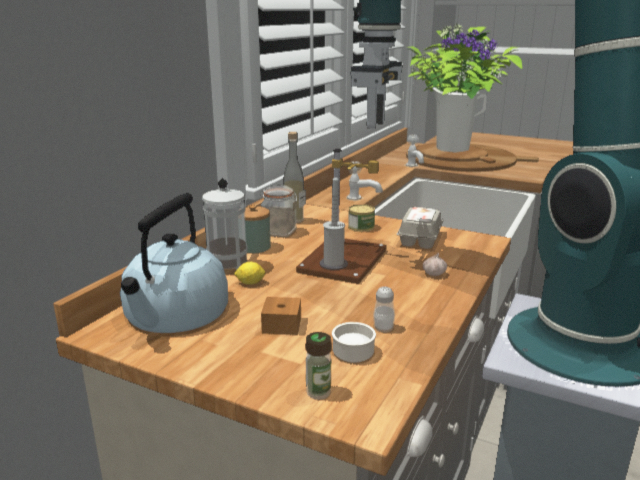

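The side view shows the rod standing in the barrel at (336,190), the pointer level with its top at (345,163), the arm clear, and the other things where they were.

```bash
python3 -c "
from bench import bot
print(bot.finish_job())"
```

```text
the job is handed in; nothing more can be done
None
```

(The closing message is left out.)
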